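Set the joint spacer and hold the glass tile flush

TASK

Three slab-glass tiles lie in the bays of the lay-up board, each short of its wooden stop: stand the aluminium spacer upright, foot down and lengthwise across the bay, in the one gap that is wide enough for it, about midway between the guides, and let go of it. Then push that tile along its bay with the fingers until stop, spacer and tile are flush, and finish while still pressing the tile firmly (about 10 N) with the fingers, touching the spacer no more. Do not shift the other two tiles, and leave everything else where it lies.

Things in the scene. Friction and masses are not known exactly. Their poses are not given: they have to be found in the camera images.
- board: plywood lay-up board, 190 (x) x 290 (y) x 12 thick, fixed to the bench. Origin: centre of its underside, on the bench. Its y axis runs across the row of three bays (spaced 88 mm: y = -88, 0, +88), its x axis runs along the bays from the open near end to the stops. Wooden guide strips 14 wide, 12 high above the board top, 130 long (board x = -60 to +70) run along x on both sides of each bay, leaving 74 mm free width
- spacer_mid (a point): loose aluminium spacer, 95 to 145 g, upright, shaped like an upside-down T: foot 16 (x) x 56 (y) x 28 high, with an upright grip tab 16 (x) x 26 (y) centred on it, total height 76. This point is its centre: half-way up (38 above its underside), in the tab 10 above the foot's top. x is its 16 mm thickness, y its length. It starts standing on the bench beside the board
- stop_1: wooden stop block closing the far end of one bay (the three are alike and may be in any bay), 24 (x) x 70 (y) x 25 high, fixed on the board. Origin: centre of its underside, on the board's top (12 above the bench). Axes as the board's; the face towards the tile is at x = -12, square to x
- tile_1_mid (a point): loose slab-glass tile, 70 x 70 x 25 thick, 0.2 to 0.45 kg, lying flat on the board in the bay of stop_1, 2 mm side play to each guide; can slide along the bay by a push of about 1 to 5 N. This point is its centre (12.5 above the board top); x points to the stop. The gap between tile and stop is the distance of this point from the stop's face minus 35; one of the three tiles has a gap of 20 to 24, the other two 8 to 12
- stop_2: wooden stop block closing the far end of one bay (the three are alike and may be in any bay), 24 (x) x 70 (y) x 25 high, fixed on the board. Origin: centre of its underside, on the board's top (12 above the bench). Axes as the board's; the face towards the tile is at x = -12, square to x
- tile_2_mid (a point): loose slab-glass tile, 70 x 70 x 25 thick, 0.2 to 0.45 kg, lying flat on the board in the bay of stop_2, 2 mm side play to each guide; can slide along the bay by a push of about 1 to 5 N. This point is its centre (12.5 above the board top); x points to the stop. The gap between tile and stop is the distance of this point from the stop's face minus 35; one of the three tiles has a gap of 20 to 24, the other two 8 to 12
- stop_3: wooden stop block closing the far end of one bay (the three are alike and may be in any bay), 24 (x) x 70 (y) x 25 high, fixed on the board. Origin: centre of its underside, on the board's top (12 above the bench). Axes as the board's; the face towards the tile is at x = -12, square to x
- tile_3_mid (a point): loose slab-glass tile, 70 x 70 x 25 thick, 0.2 to 0.45 kg, lying flat on the board in the bay of stop_3, 2 mm side play to each guide; can slide along the bay by a push of about 1 to 5 N. This point is its centre (12.5 above the board top); x points to the stop. The gap between tile and stop is the distance of this point from the stop's face minus 35; one of the three tiles has a gap of 20 to 24, the other two 8 to 12
- jar: bystander: closed glass jar, 60 dia x 85 high. Origin: at its underside. To be left alone
- hammer: bystander: hammer, 260 long, lying along its x. Origin: at its underside. To be left alone
- brush: bystander: brush, 200 long, lying along its x. Origin: at its underside. To be left alone
- offcut: bystander: L-shaped green slab-glass offcut, about 90 x 75 x 25 thick. Origin: at its underside. To be left alone
- dish: bystander: steel bowl, 120 dia x 45 high. Origin: at its underside. To be left alone
Not all that is in view belongs to the job. Of the things shaped like the part that bears spacer_mid, the aluminium one is meant.

How it is judged:
On the way:
1. the spacer stands in the wide gap on the board, upright, let go (x of spacer_mid in the frame of stop_2 between -0.032 and -0.017 m and y of spacer_mid in the frame of stop_2 between -0.01 and 0.01 m and z of spacer_mid in the frame of stop_2 between 0.035 and 0.041 m and angle between spacer_mid's own z axis and vertical below 0.1 rad and angle between the y axis of spacer_mid and the y axis of stop_2, either way round below 0.3 rad and contact force between the fingers and spacer below 0.2 N), for 0.2 s.
At the end, for the whole second after the job is handed in: Spacer upright on the board in the wide gap, within 10 mm of mid-bay, square within 0.05 rad; stop, spacer and flat tile face to face within about 2 mm; fingers on tile over 3 N, tile on spacer and spacer on stop over 1 N through the last second, fingers off the spacer (x of spacer_mid in the frame of stop_2 between -0.0225 and -0.018 m and y of spacer_mid in the frame of stop_2 between -0.01 and 0.01 m and z of spacer_mid in the frame of stop_2 between 0.035 and 0.041 m and angle between spacer_mid's own z axis and vertical below 0.05 rad and angle between the y axis of each of spacer_mid, tile_2_mid and the y axis of stop_2, either way round below 0.05 rad and x of tile_2_mid in the frame of stop_2 between -0.0655 and -0.061 m and angle between tile_2_mid's own z axis and vertical below 0.04 rad and contact force between tile_2 and spacer above 1 N and contact force between spacer and stop_2 above 1 N and contact force between the fingers and tile_2 above 3 N and contact force between the fingers and spacer below 0.2 N and linear speed of each of tile_2, spacer below 0.01 m/s); the arm keeps its last pose, push and grip.
It fails at once if one of the two other tiles is shifted by more than 8 mm (distance of any of tile_1_mid, tile_3_mid from where it was at the start of the episode above 0.008 m).
It fails at once if a bystander is moved by more than 30 mm (distance of any of jar, hammer, brush, offcut, dish from where it was at the start of the episode above 0.03 m).
It also fails if it takes over 58 s, if anything falls off the work surface, if the arm or the gripper's body presses on something with over 40 N, if the wrist force passes 120 N, or if a joint passes its speed limit or range.

ROBOT

A 6-joint arm with a two-finger parallel gripper is mounted at the origin on the work surface. World frame = base frame: x ahead of the robot, y to its left, z up, the work surface at z = 0. Lengths are in m, angles in rad, forces in N, time in s.
With the tool pointing down it reaches from about 0.35 to 0.95 m from the base axis. Payload 17.4 kg.
Tool frame: the origin (TCP) lies at the very end of the fingers, on their centre line; the grasp point (between the pads) lies 19 mm behind it; z points along the fingers, y is the line along which they close (so a half turn about z gives the same grasp; the last joint's range is limited). The gripper opens to 93 mm and grips with 3 to 60 N. Pads are 15 mm wide; open, the fingers measure 128 mm over their backs; the gripper's body (75 mm by 188 mm) begins 65 mm behind the grasp point.
Start: joints at [1.143, 0.116, 1.442, -0, 1.584, -0.038], TCP at [0.257, 0.624, 0.186] pointing down, gripper open.
Joint ranges: [-2.83, 2.83], [-0.83, 2.19], [0.07, 2.5], [-1.14, 4.28], [0.01, 3], [-2.97, 2.97]. Speed limits (rad/s): [1.89, 1.89, 2.22, 3.14, 3.14, 3.14].

INTERFACE

Orientations are given as a rotation vector (axis times angle).
In Python, from cell import ctrl, capture, finder gives the robot as it stands.
- The arm moves only by the tool apply_moves, never from a script. Its argument "steps" is text: rows parted by semicolons, each of 5 numbers parted by spaces: the shift along the world's x, y, z in cm, then the turn about the world's z in rad, then the opening, from 0 (shut) to 1 (fully open). A call has 1 to 5 rows; each row shifts and turns the commanded pose from where the row before left it; what a row does not reach is not made up. A row lasts 1/10 s, in which the tool goes at most 50 mm and 8.59 degrees, less where a joint would pass 70% of its speed; a pose out of reach is approached as far as the arm can. A call with a gripper value outside its range is refused whole. The fingers move at their own pace and stop on an object; "force" is the grip in N (left out, the last holds). Time passes only in rows, so rows that do not move let the fingers close. It gives the time, the measured TCP pose, the force, the opening and the grip force at its end, in the units of the state.
- ctrl.read_state(): the state, without advancing time (a new reading comes with each control period).
- capture(name): name is "side" or "top" or "wrist"; returns a dict with "frame" (420x560x3 uint8, blue, green, red), "z_map" (420x560 float32, m along the optical axis (not along the pixel's ray), 0 where there is no reading), "K" (3x3 intrinsics, pixels), "R" (3x3) and "t" (3): a world point X has camera coordinates R X + t; the wrist camera has in their place "mount" (4x4, takes a point from camera to tool coordinates, whose origin is the TCP and whose axes are the flange's). Camera axes: x right, y down, z forward; pixel columns grow to the right and rows downward; lengths in m; the calibration is good to about 2 mm. The wrist camera is an equidistant fisheye: a pixel r from the principal point sees the ray r / f radians off the axis. A picture is of the moment at which its call begins: read the wrist's pose just before it.
- ctrl.finish_job(): hands the job in; it is judged then, once.
Trained networks look in the newest picture that a camera, given by its name, has taken for a name from the list of things; names that differ only in an ending like _2 or _b are one class to them, and where a whole thing is asked for, a point or a joint stands for the part that bears it (a point fixed in the world has none). Each returns a list of dicts, best first, with "p" (0 to 1); they miss things now and then, are a little off and sometimes report something else, mostly with a low value. They report only what shows in the picture. A call takes as long as a camera call. They do not tell look-alikes from the thing itself.
- finder.find_in(camera, thing): "extent" ([centre column, centre row, width, height] in pixels, round what is visible of it).
The state is a dict: "time_s": time; "joints": joint angles; "joint_vel": joint speeds; "effort": joint torques, N m; "tcp_pos": TCP position; "eef_rot": TCP orientation; "ft_force": force on the tool from outside, world axes, zero at the start; "torque": the same for the moment, N m; "width": opening from 0.0 (shut) to 1.0 (fully open); "grip_force": force on a finger pad.
Only numpy, scipy, OpenCV 4.12 (cv2) and the standard library are available. Lean on these libraries where they do the work, as an engineer would, in place of code of your own. Each camera call takes 0.05 s, during which the arm holds its last target. There are 200 camera calls.

## Working session

There is one attempt and no reset: what is moved stays moved. The work goes in short steps, Python scripts to look and compute and a tool call to move; the robot and the scene stay as the last step left them, time stands still between calls to the robot, and variables do not carry over. Pictures are saved under pics/ and viewed, at most 10 in all, crops included, and the job is handed in when it is done.

Besides the shell and the picture viewer there is one more tool, called after "Emit:" as name(argument=value, ...) on one line, values as JSON. apply_moves: Moves the arm, as the interface text tells. Its arguments: {"type":"object","properties":{"steps":{"type":"string"},"force":{"type":"number"}},"required":["steps"]}

```bash
mkdir -p pics; ls; cat > h.py <<'E'
import numpy as np, cv2
from cell import ctrl, capture, finder
def world(c,u,v,z=None):
    K=c["K"];d=np.array([(u-K[0,2])/K[0,0],(v-K[1,2])/K[1,1],1.])
    R,t=np.array(c["R"]),np.array(c["t"])
    o=-R.T@t; r=R.T@d
    s=c["z_map"][int(round(v)),int(round(u))] if z is None else (z-o[2])/r[2]
    return o+s*r
E
python3 - <<'E'
from h import *
for n in ("top","side"):
    c=capture(n); cv2.imwrite(f"pics/{n}0.png",c["frame"])
    np.savez(f"{n}0.npz",**c)
    for th in ("spacer_mid","tile_1_mid","stop_1","board"):
        for r in finder.find_in(n,th):
            e=r["extent"]; print(n,th,round(r["p"],2),np.round(e,0),world(c,e[0],e[1]).round(3))
print(ctrl.read_state())
E
```

```text
pics
top spacer_mid 0.63 [343. 240.  10.  22.] [ 0.503 -0.167  0.055]
top spacer_mid 0.57 [399. 216.  23.  19.] [ 0.568 -0.313  0.049]
top spacer_mid 0.48 [377. 243.  25.  15.] [ 0.493 -0.25   0.071]
top tile_1_mid 0.87 [212. 214.  32.  35.] [0.572 0.167 0.035]
top stop_1 0.84 [206. 194.  30.  21.] [0.626 0.184 0.033]
top stop_1 0.67 [137. 163.  42.  40.] [0.718 0.378 0.002]
top stop_1 0.59 [238. 184.  23.  19.] [0.652 0.101 0.038]
top stop_1 0.57 [270. 176.  29.  18.] [0.674 0.019 0.039]
top board 0.64 [244. 209. 123.  94.] [0.585 0.083 0.039]
top board 0.37 [456. 275.  43.  78.] [ 0.421 -0.459  0.019]
side spacer_mid 0.88 [320. 274.  22.  30.] [ 0.5   -0.265  0.039]
side spacer_mid 0.69 [352. 276.  13.  23.] [ 0.564 -0.323  0.035]
side spacer_mid 0.56 [300. 249.  18.  27.] [ 0.513 -0.173  0.044]
side tile_1_mid 0.59 [239. 175.  28.  23.] [0.574 0.173 0.036]
side stop_1 0.68 [273. 176.  23.  18.] [0.653 0.098 0.033]
side stop_1 0.61 [254. 168.  21.  12.] [0.627 0.168 0.034]
side stop_1 0.52 [295. 187.  23.  20.] [0.668 0.013 0.039]
side board 0.65 [354. 347.  83.  30.] [ 0.427 -0.454  0.02 ]
side board 0.61 [263. 198. 110.  67.] [0.576 0.057 0.022]
{'time_s': 0.5, 'joints': array([ 1.14319299e+00,  1.16038592e-01,  1.44161761e+00,  5.99728608e-06,
        1.58399276e+00, -3.78003429e-02]), 'joint_vel': array([ 0.00061136, -0.00065306, -0.00356595,  0.00054227, -0.00264579,
       -0.00132534]), 'effort': array([ 3.76038195e-03, -7.20421886e+01, -6.22360682e+01,  7.81574752e-02,
        1.83255714e-02,  7.87927206e-05]), 'tcp_pos': array([0.25651177, 0.62436359, 0.18550916]), 'eef_rot': array([-6.08428162e-01, -3.08209366e+00,  8.38881099e-05]), 'ft_force': array([-0.30328481, -0.04861697, -0.45083521]), 'torque': array([ 0.00551137, -0.0026076 ,  0.03196393]), 'grip_force': 0.0, 'width': 1.0002084293303646}
```

```bash
python3 - <<'E'
import cv2,numpy as np
t=cv2.imread("pics/top0.png")[150:270,170:430]; s=cv2.imread("pics/side0.png")[150:310,200:400]
t=cv2.resize(t,None,fx=3,fy=3,interpolation=cv2.INTER_CUBIC)
s=cv2.resize(s,None,fx=1.4,fy=1.4,interpolation=cv2.INTER_CUBIC)
o=np.zeros((t.shape[0]+s.shape[0],t.shape[1],3),np.uint8);o[:360]=t;o[360:,:s.shape[1]]=s
cv2.imwrite("pics/c1.png",o)
E
```

```text
(no output)
```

View pics/c1.png

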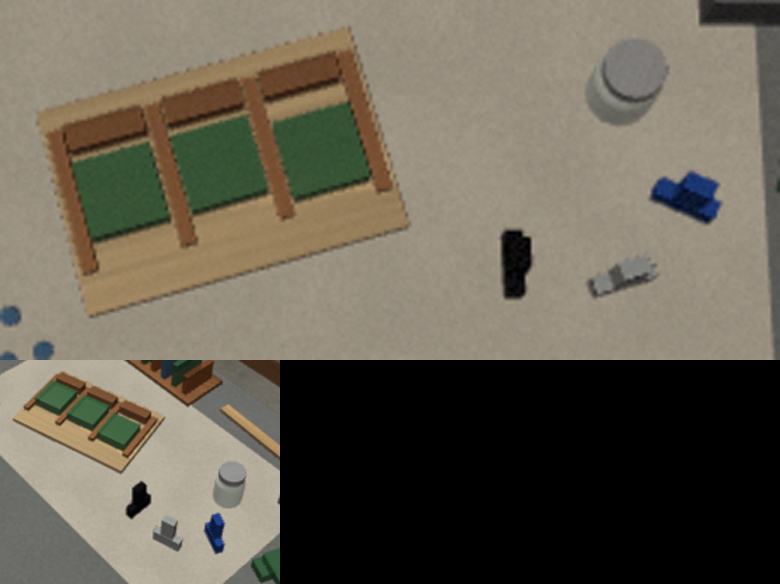

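The wide gap is in the right-hand bay (full image about (277,183) in the top view). The aluminium spacer is at about (377,242); the black and blue ones are look-alikes. Now I'll measure both from the point clouds.

```bash
python3 - <<'E'
from h import *
def cloud(n):
    c=dict(np.load(f"{n}0.npz")); v,u=np.mgrid[:420,:560]; z=c["z_map"]
    K=c["K"]; P=np.stack([(u-K[0,2])/K[0,0]*z,(v-K[1,2])/K[1,1]*z,z],-1)
    return ((P-c["t"])@c["R"]), c["frame"]
for n in("top","side"):
    W,f=cloud(n); B=f.astype(int)
    m=(abs(W[...,0]-.495)<.05)&(abs(W[...,1]+.255)<.04)&(W[...,2]>.015)&(W[...,2]<.09)
    p=W[m]; r=cv2.minAreaRect(p[:,:2].astype(np.float32)*1000); print(n,"spacer",m.sum(),r,p[:,2].max().round(3))
    q=p[p[:,2]>.06]; print(" tab",len(q),cv2.minAreaRect(q[:,:2].astype(np.float32)*1000),q.mean(0).round(4))
    # green tiles
    g=(B[...,1]>B[...,2]*1.4)&(B[...,1]>B[...,0]*1.2)&(W[...,2]>.031)&(W[...,2]<.045)&(W[...,1]>-.1)&(W[...,1]<.3)
    k,l,s,_=cv2.connectedComponentsWithStats(g.astype(np.uint8))
    for i in range(1,k):
        if s[i,4]>60: print(" tile",s[i,4],cv2.minAreaRect(W[l==i][:,:2].astype(np.float32)*1000),W[l==i].mean(0).round(4))
c=dict(np.load("top0.npz"))
co=[world(c,170+a/3,150+b/3,.012)for a,b in((38,112),(350,28),(408,228),(90,315))]
print(np.round(co,3)); m=np.mean(co,0);print(m)
d=[co[0]-co[1],co[3]-co[2],co[1]-co[2],co[0]-co[3]]
print([(np.linalg.norm(x).round(3),np.arctan2(x[1],x[0]).round(3)) for x in d])
E
```

```text
top spacer 170 ((503.6958923339844, -260.237548828125), (16.600486755371094, 56.5209846496582), 16.798410415649414) 0.08
 tab 82 ((503.5945129394531, -259.62457275390625), (16.458038330078125, 26.559246063232422), 17.086868286132812) [ 0.5025 -0.2591  0.0734]
 tile 630 ((610.66845703125, -0.4391632080078125), (69.66155242919922, 67.78665924072266), 16.30531883239746) [ 6.108e-01 -5.000e-04  3.620e-02]
 tile 635 ((598.417724609375, 87.92181396484375), (69.32439422607422, 67.76966094970703), 17.27543830871582) [0.5987 0.0875 0.0363]
 tile 652 ((574.0609741210938, 172.15589904785156), (69.64779663085938, 67.88868713378906), 16.00848960876465) [0.5738 0.1721 0.0361]
side spacer 274 ((504.81903076171875, -259.78387451171875), (20.218544006347656, 56.28363037109375), 15.54500675201416) 0.082
 tab 93 ((504.9215393066406, -259.8519592285156), (20.012615203857422, 26.910717010498047), 14.748798370361328) [ 0.5029 -0.2614  0.0721]
 tile 328 ((574.8086547851562, 171.15940856933594), (71.82612609863281, 69.39576721191406), 16.551477432250977) [0.5747 0.1704 0.0359]
 tile 365 ((599.4505615234375, 87.03202819824219), (72.6895751953125, 68.83948516845703), 17.505939483642578) [0.5987 0.0856 0.0358]
 tile 380 ((612.558349609375, -0.30405426025390625), (73.84405517578125, 67.8905258178711), 15.893802642822266) [ 0.6103 -0.0025  0.0359]
[[ 0.649  0.25   0.012]
 [ 0.728 -0.026  0.012]
 [ 0.546 -0.077  0.012]
 [ 0.468  0.197  0.012]]
[0.59794326 0.0857863  0.012     ]
[(np.float64(0.287), np.float64(1.852)), (np.float64(0.285), np.float64(1.848)), (np.float64(0.189), np.float64(0.273)), (np.float64(0.188), np.float64(0.287))]
```

Emit:
apply_moves(steps="1 -3.5 0 -0.0355 1;1 -3.5 0 -0.0355 1;1 -3.5 0 -0.0355 1;1 -3.5 0 -0.0355 1;1 -3.5 0 -0.0355 1", force=20)

```text
time_s: 1.0
tcp_pos: [0.3066, 0.448, 0.1856]
eef_rot: [0.881, 3.015, 0.0]
ft_force: [-0.4, 0.5, 0.2]
width: 0.999
grip_force: 0.0
```

Emit:
apply_moves(steps="1 -3.5 0 -0.0355 1;1 -3.5 0 -0.0355 1;1 -3.5 0 -0.0355 1;1 -3.5 0 -0.0355 1;1 -3.5 0 -0.0355 1")

```text
time_s: 1.5
tcp_pos: [0.3566, 0.273, 0.1857]
eef_rot: [1.145, 2.925, 0.001]
ft_force: [1.1, -0.0, 0.0]
width: 0.999
grip_force: 0.0
```

Emit:
apply_moves(steps="1 -3.5 0 -0.0355 1;1 -3.5 0 -0.0355 1;1 -3.5 0 -0.0355 1;1 -3.5 0 -0.0355 1;1 -3.5 0 -0.0355 1")

```text
time_s: 2.0
tcp_pos: [0.4066, 0.0979, 0.1859]
eef_rot: [1.399, 2.812, 0.001]
ft_force: [0.7, 0.2, 0.6]
width: 1.0
grip_force: 0.0
```

Emit:
apply_moves(steps="1 -3.5 0 -0.0355 1;1 -3.5 0 -0.0355 1;1 -3.5 0 -0.0355 1;1 -3.5 0 -0.0355 1;1 -3.5 0 -0.0355 1")

```text
time_s: 2.5
tcp_pos: [0.4566, -0.0773, 0.1858]
eef_rot: [1.644, 2.677, 0.0]
ft_force: [1.0, 0.8, 0.5]
width: 1.005
grip_force: 0.0
```

Emit:
apply_moves(steps="1 -3.5 0 -0.0355 1;1 -3.5 0 -0.0355 1;1 -3.5 0 -0.0355 1;1 -3.5 0 -0.0355 1;0 -3.5 0 -0.0355 1")

```text
time_s: 3.0
tcp_pos: [0.497, -0.2522, 0.1854]
eef_rot: [-1.874, -2.521, -0.0]
ft_force: [0.7, 0.5, 0.2]
width: 1.004
grip_force: 0.0
```

Emit:
apply_moves(steps="0.7 -0.8 -2 0 1;0 0 -4 0 1;0 0 -4 0 1;0 0 -3.5 0 1;0 0 -1.4 0 1")

```text
time_s: 3.5
tcp_pos: [0.5021, -0.2579, 0.0332]
eef_rot: [-1.87, -2.519, 0.001]
ft_force: [-0.1, 0.4, -0.9]
width: 1.0
grip_force: 0.0
```

Emit:
apply_moves(steps="0 0 0 0 0.5;0 0 0 0 0.3;0 0 0 0 0.1;0 0 0 0 0;0 0 0 0 0", force=20)

```text
time_s: 4.0
tcp_pos: [0.5039, -0.2589, 0.0376]
eef_rot: [1.872, 2.521, 0.0]
ft_force: [-0.5, 0.6, -0.4]
width: 0.62
grip_force: 0.0
```

```bash
python3 - <<'E'
from h import *
s=ctrl.read_state();print(s["tcp_pos"],s["width"],s["grip_force"])
for n in("side","wrist"):
    c=capture(n); f=c["frame"]
    cv2.imwrite(f"pics/{n}1.png",f)
a=cv2.imread("pics/side1.png");b=cv2.imread("pics/wrist1.png")
o=np.zeros((420,800,3),np.uint8);o[:,:560]=b;o[:240,560:]=cv2.resize(a[200:320,260:380],(240,240));cv2.imwrite("pics/c2.png",o)
E
```

```text
[ 0.50390577 -0.25885748  0.03755105] 0.6202818552187371 0.0
```

View pics/c2.png

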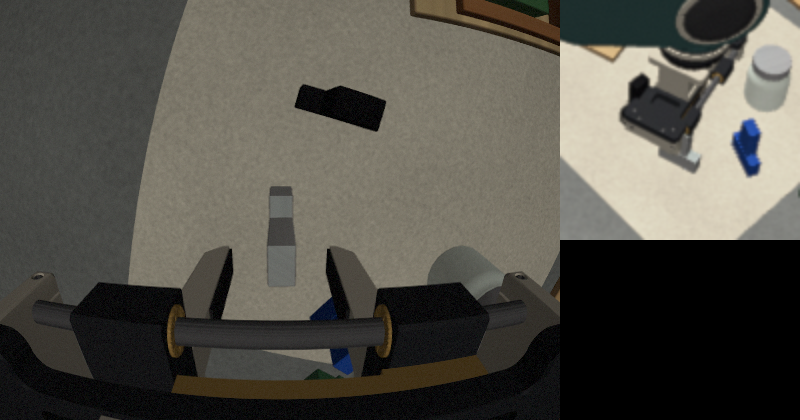

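The wrist view shows the aluminium tab at about (282,255), centred and square between the fingers, which are still closing.

Emit:
apply_moves(steps="0 0 0 0 0;0 0 0 0 0;0 0 0 0 0;0 0 0 0 0;0 0 0 0 0")

```text
time_s: 4.6
tcp_pos: [0.5035, -0.2586, 0.0365]
eef_rot: [-1.873, -2.522, -0.0]
ft_force: [-0.6, -0.5, 0.7]
width: 0.171
grip_force: 20.0
```

Emit:
apply_moves(steps="0 0 0 0 0;0 0 0 0 0;0 0 0 0 0;0 0 1 0 0;0 0 2 0 0")

```text
time_s: 5.1
tcp_pos: [0.5027, -0.2582, 0.0659]
eef_rot: [-1.871, -2.52, 0.001]
ft_force: [-0.9, -0.6, -0.9]
width: 0.17
grip_force: 20.0
```

```bash
python3 - <<'E'
from h import *
a=.282; R=np.array([[np.cos(a),np.sin(a)],[-np.sin(a),np.cos(a)]])
for n in("top","side"):
    c=dict(np.load(f"{n}0.npz")); v,u=np.mgrid[:420,:560]; z=c["z_map"];K=c["K"]
    W=(np.stack([(u-K[0,2])/K[0,0]*z,(v-K[1,2])/K[1,1]*z,z],-1)-c["t"])@c["R"]
    B=c["frame"].astype(int)
    P=(W[...,:2]-[.611,-.0005])@R.T*1000; Z=W[...,2]*1000
    g=(B[...,1]>B[...,2]*1.4)&(B[...,1]>B[...,0]*1.2)
    m=(abs(P[...,1])<25)&(abs(P[...,0])<100)
    t=m&g&(Z>33); s=m&~g&(Z>33)&(P[...,0]>40)
    print(n,"tile x",np.percentile(P[t][:,0],[0,2,98,100]).round(1),"stop x",np.percentile(P[s][:,0],[0,2,50,98,100]).round(1))
    m2=(abs(P[...,0])<25)&~g&(abs(P[...,1])>36)&(abs(P[...,1])<60)&(Z>19)
    y=P[m2][:,1]; print(" guides",[np.percentile(q,[1,50,99]).round(1) for q in(y[y<0],y[y>0])])
E
```

```text
top tile x [-35.1 -32.7  32.6  34.6] stop x [58.  59.3 70.6 82.7 83.5]
 guides [array([-50.6, -43.6, -36.5]), array([37.4, 45.2, 56.8])]
side tile x [-35.4 -34.1  32.6  35.8] stop x [57.3 58.2 72.  83.4 84.1]
 guides [array([-51.4, -43.9, -36.4]), array([36.9, 48.5, 55.6])]
```

Emit:
apply_moves(steps="0 0 4 0 0;0 0 2 0 0;0 4 0 0 0;1.5 4 0 0 0;1.5 4 0 0 0")

```text
time_s: 5.6
tcp_pos: [0.5336, -0.1375, 0.1277]
eef_rot: [1.874, 2.52, 0.001]
ft_force: [-0.4, 0.0, -1.0]
width: 0.17
grip_force: 20.0
```

Emit:
apply_moves(steps="3 3.8 0 -0.01 0;3 3.8 0 0 0;3 3.8 0 0 0;3.2 3.8 0 0 0;0 0 -2.5 0 0")

```text
time_s: 6.1
tcp_pos: [0.6593, 0.0176, 0.1046]
eef_rot: [1.879, 2.513, 0.006]
ft_force: [-1.3, -0.9, -2.0]
width: 0.166
grip_force: 20.0
```

Emit:
apply_moves(steps="0 0 0 0 0;0 0 0 0 0")

```text
time_s: 6.3
tcp_pos: [0.655, 0.013, 0.1019]
eef_rot: [-1.885, -2.512, 0.001]
ft_force: [-0.5, 0.4, -1.6]
width: 0.169
grip_force: 20.0
```

```bash
cat > w.py <<'E'
from h import *
from scipy.spatial.transform import Rotation as Ro
import sys
def wrist():
    s=ctrl.read_state(); c=capture("wrist"); z=c["z_map"];K=c["K"]
    v,u=np.mgrid[:420,:560]; x=(u-K[0,2])/K[0,0];y=(v-K[1,2])/K[1,1]; th=np.hypot(x,y)+1e-9
    P=np.stack([x/th*np.tan(th)*z,y/th*np.tan(th)*z,z],-1)
    M=np.array(c["mount"]); P=P@M[:3,:3].T+M[:3,3]
    return s,c,P@Ro.from_rotvec(s["eef_rot"]).as_matrix().T+s["tcp_pos"]
E
python3 - <<'E'
from w import *
s,c,W=wrist(); cv2.imwrite("pics/wrist2.png",c["frame"]); print(s["tcp_pos"],s["eef_rot"],s["ft_force"])
np.savez("w2.npz",W=W,f=c["frame"])
a=.282; R=np.array([[np.cos(a),np.sin(a)],[-np.sin(a),np.cos(a)]])
B=c["frame"].astype(int);P=(W[...,:2]-[.611,-.0005])@R.T*1000; Z=W[...,2]*1000
g=(B[...,1]>B[...,2]*1.3)&(B[...,1]>B[...,0]*1.2)
for lo in(-35,-20,0,15,25):
    m=(P[...,1]>lo)&(P[...,1]<lo+10)&(Z>30)&(Z<42)
    t=P[m&g&(abs(P[...,0])<42)][:,0];q=P[m&~g&(P[...,0]>48)&(P[...,0]<95)][:,0]
    print(lo,len(t),len(q),t.max().round(1) if len(t) else"",np.percentile(q,[0,2]).round(1) if len(q) else "")
print("tcp in frame",(s["tcp_pos"][:2]-[.611,-.0005])@R.T*1000)
E
```

```text
[0.65502555 0.01299325 0.10187287] [-1.88510531e+00 -2.51224053e+00  1.21124578e-03] [-0.48768046  0.41757396 -1.62002559]
-35 566 231 34.5 [61.8 61.9]
-20 812 280 37.3 [62.4 62.5]
0 871 315 37.5 [62.  62.1]
15 904 319 38.3 [61.1 62. ]
25 951 350 37.6 [61.1 61.6]
tcp in frame [46.0414382   0.70897221]
```

View pics/wrist2.png

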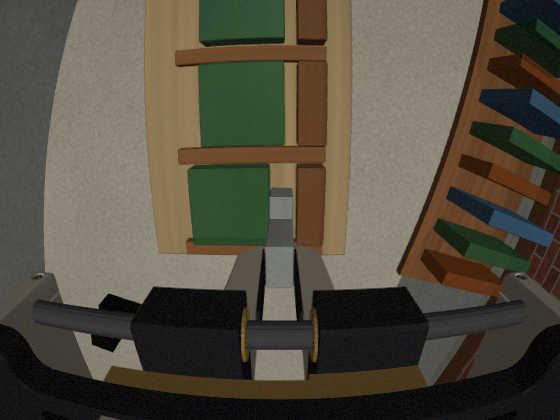

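Wrist view: spacer foot spans columns 269–292, with the tile edge at col 270 and the stop face at col 297. I'll compare the spacer and the gap in this same camera's frame.

```bash
python3 - <<'E'
import numpy as np
d=np.load("w2.npz");W=d["W"];B=d["f"].astype(int)
a=.282; R=np.array([[np.cos(a),np.sin(a)],[-np.sin(a),np.cos(a)]])
P=(W[...,:2]-[.611,-.0005])@R.T*1000; Z=W[...,2]*1000
for r in (195,205,215,225,240,255):
    row=[(u,P[r,u].round(1),Z[r,u].round(0)) for u in range(262,300) if B[r,u].min()>60 and abs(B[r,u,0]-B[r,u,2])<25]
    if row: print(r,row[0],row[-1])
m=np.zeros(Z.shape,bool); m[188:245,262:300]=1
m&=(Z>80)&(Z<100)&(P[...,1]>5)
print("foot top",m.sum(),P[m].min(0),P[m].max(0))
k=P[m]; e=[(k[(k[:,1]>l)&(k[:,1]<l+5)][:,0]) for l in(10,15,20,25)]
print([(q.min().round(1),q.max().round(1)) for q in e if len(q)])
E
```

```text
195 (270, array([40.7, 26.8]), np.float64(87.0)) (292, array([55.6, 27. ]), np.float64(88.0))
205 (269, array([38.3,  4.3]), np.float64(36.0)) (292, array([55.5, 21.1]), np.float64(92.0))
215 (269, array([38.2, -4.8]), np.float64(36.0)) (292, array([55.5, 14.7]), np.float64(94.0))
225 (269, array([40.4, 11.9]), np.float64(106.0)) (292, array([46.9, 84.1]), np.float64(300.0))
240 (267, array([40., 12.]), np.float64(130.0)) (293, array([ 60. , -35.9]), np.float64(17.0))
255 (265, array([39.2,  7.4]), np.float64(140.0)) (299, array([57.4,  9.6]), np.float64(145.0))
foot top 693 [40.15877261 11.46725654] [56.29831117 27.57587859]
[(np.float64(40.2), np.float64(56.0)), (np.float64(40.7), np.float64(56.3)), (np.float64(40.7), np.float64(56.2)), (np.float64(40.5), np.float64(56.3))]
```

Emit:
apply_moves(steps="0.1 0.05 -1 0 0;0 0 -1.5 0 0;0 0 -1.2 0 0;0 0 -0.8 0 0;0 0 -0.4 0 0")

```text
time_s: 6.85
tcp_pos: [0.656, 0.0137, 0.0511]
eef_rot: [-1.885, -2.512, 0.002]
ft_force: [-0.0, 0.9, -1.6]
width: 0.168
grip_force: 20.0
```

Emit:
apply_moves(steps="0 0 -0.1 0 0;0 0 -0.1 0 0;0 0 -0.1 0 0;0 0 0 0 0")

```text
time_s: 7.25
tcp_pos: [0.6567, 0.0139, 0.0498]
eef_rot: [1.885, 2.513, 0.0]
ft_force: [0.6, -0.1, -1.5]
width: 0.168
grip_force: 20.0
```

Emit:
apply_moves(steps="0 0 -0.1 0 0;0 0 0 0 0;0 0 0 0 0")

```text
time_s: 7.55
tcp_pos: [0.6567, 0.0138, 0.0488]
eef_rot: [1.885, 2.513, 0.0]
ft_force: [0.5, -0.7, 0.2]
width: 0.169
grip_force: 20.0
```

Emit:
apply_moves(steps="0 0 -0.1 0 0;0 0 0 0 0;0 0 0 0 0")

```text
time_s: 7.85
tcp_pos: [0.6571, 0.0136, 0.0486]
eef_rot: [1.884, 2.512, 0.001]
ft_force: [0.3, -2.3, 6.5]
width: 0.167
grip_force: 20.0
```

Emit:
apply_moves(steps="0 0 0.05 0 0.45;0 0 0 0 0.45;0 0 0 0 0.45;0 0 0 0 0.45;0 0 0 0 0.45")

```text
time_s: 8.35
tcp_pos: [0.6564, 0.0139, 0.0479]
eef_rot: [-1.885, -2.513, 0.0]
ft_force: [-0.3, -0.2, 0.3]
width: 0.448
grip_force: 0.0
```

Emit:
apply_moves(steps="0 0 1 0 0.45;0 0 2 0 0.45;0 0 3 0 0.45;0 0 4 0 0.45;0 0 1 0 0.45")

```text
time_s: 8.85
tcp_pos: [0.6579, 0.0139, 0.1639]
eef_rot: [1.882, 2.509, 0.006]
ft_force: [0.0, 0.1, 0.1]
width: 0.449
grip_force: 0.0
```

Emit:
apply_moves(steps="-3 -0.84 0 0 0;-3 -0.84 0 0 0;-3 -0.84 0 0 0;-2 -0.6 0 0 0;0 0 0 0 0")

```text
time_s: 9.35
tcp_pos: [0.545, -0.0178, 0.1589]
eef_rot: [1.886, 2.512, 0.001]
ft_force: [1.0, 0.7, 0.4]
width: 0.068
grip_force: 0.0
```

```bash
python3 - <<'E'
from w import *
s,c,W=wrist(); print(s["tcp_pos"],s["eef_rot"],s["width"])
t=capture("side")
b=c["frame"];o=np.zeros((420,800,3),np.uint8);o[:,:560]=b;o[:240,560:]=cv2.resize(t["frame"][140:260,220:340],(240,240));cv2.imwrite("pics/c3.png",o)
E
```

```text
[ 0.54500988 -0.01782464  0.15891595] [1.88557234e+00 2.51163416e+00 7.13157495e-04] 0.06765955965383716
```

View pics/c3.png

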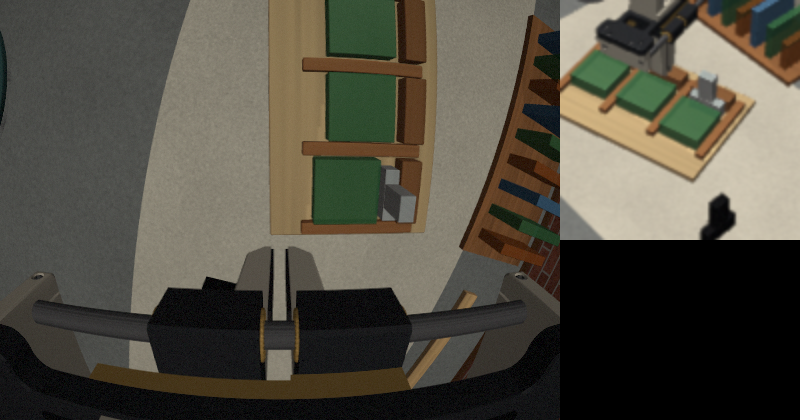

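The spacer stands upright in the gap (wrist about (392,195)) and is let go. Next I lower the closed fingers behind the tile.

Emit:
apply_moves(steps="0 -0.1 -3 0 0;0 0 -4 0 0;0 0 -4 0 0;0 0 -2 0 0;0 0 -0.8 0 0")

```text
time_s: 9.95
tcp_pos: [0.5459, -0.018, 0.0174]
eef_rot: [-1.883, -2.511, 0.003]
ft_force: [0.5, -0.7, 0.5]
width: 0.006
grip_force: 0.0
```

Emit:
apply_moves(steps="0.48 0.14 0 0 0;0.48 0.14 0 0 0;0.24 0.07 0 0 0;0.19 0.06 0 0 0;0 0 0 0 0")

```text
time_s: 10.45
tcp_pos: [0.561, -0.0142, 0.0207]
eef_rot: [1.885, 2.512, 0.001]
ft_force: [0.4, -0.3, -0.1]
width: 0.004
grip_force: 0.0
```

Emit:
apply_moves(steps="0.19 0.055 0 0 0;0.19 0.055 0 0 0;0.1 0.03 0 0 0;0 0 0 0 0")

```text
time_s: 10.85
tcp_pos: [0.5653, -0.0128, 0.02]
eef_rot: [-1.885, -2.513, 0.0]
ft_force: [1.5, 1.1, 0.1]
width: 0.002
grip_force: 0.0
```

Emit:
apply_moves(steps="0.1 0.03 0 0 0;0.1 0.03 0 0 0;0.1 0.03 0 0 0;0 0 0 0 0")

```text
time_s: 11.25
tcp_pos: [0.5683, -0.0119, 0.02]
eef_rot: [-1.885, -2.513, 0.0]
ft_force: [-0.0, -0.4, -0.4]
width: 0.004
grip_force: 0.0
```

Emit:
apply_moves(steps="0.1 0.03 0 0 0;0.1 0.03 0 0 0;0.1 0.03 0 0 0;0 0 0 0 0")

```text
time_s: 11.65
tcp_pos: [0.5713, -0.011, 0.02]
eef_rot: [-1.885, -2.513, 0.0]
ft_force: [-0.3, 0.1, -0.3]
width: 0.006
grip_force: 0.0
```

```bash
python3 - <<'E'
from w import *
s,c,W=wrist();t=capture("side")
o=np.zeros((420,800,3),np.uint8);o[:,:560]=c["frame"];o[:240,560:]=cv2.resize(t["frame"][140:260,220:340],(240,240));cv2.imwrite("pics/c4.png",o)
E
```

```text
(no output)
```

View pics/c4.png

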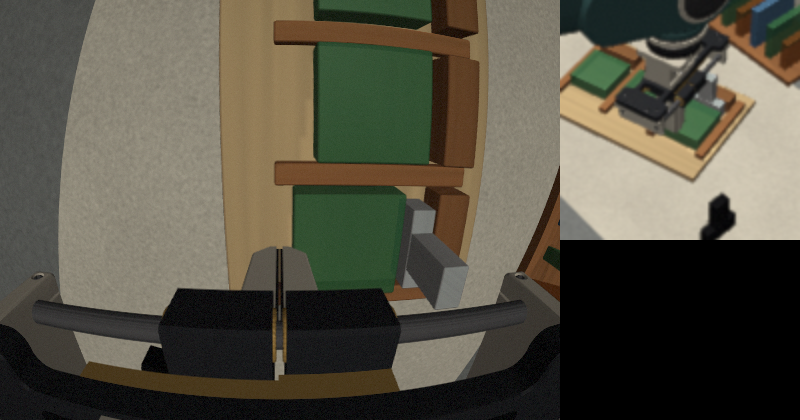

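Finger tips (col 280) are tapered and still just short of the tile edge (col 293). Keep advancing.

Emit:
apply_moves(steps="0.1 0.03 0 0 0;0.1 0.03 0 0 0;0.1 0.03 0 0 0;0.1 0.03 0 0 0;0 0 0 0 0")

```text
time_s: 12.25
tcp_pos: [0.5753, -0.0098, 0.02]
eef_rot: [-1.885, -2.513, 0.0]
ft_force: [0.5, 0.4, 0.2]
width: 0.001
grip_force: 0.0
```

Emit:
apply_moves(steps="0.1 0.03 0 0 0;0.1 0.03 0 0 0;0.1 0.03 0 0 0;0.1 0.03 0 0 0;0 0 0 0 0")

```text
time_s: 12.75
tcp_pos: [0.5793, -0.0086, 0.02]
eef_rot: [-1.885, -2.513, 0.0]
ft_force: [0.3, -0.5, 0.5]
width: 0.007
grip_force: 0.0
```

```bash
python3 - <<'E'
from w import *
s,c,W=wrist();t=capture("side")
f=c["frame"];B=f.astype(int)
a=.282; R=np.array([[np.cos(a),np.sin(a)],[-np.sin(a),np.cos(a)]])
P=(W[...,:2]-[.611,-.0005])@R.T*1000; Z=W[...,2]*1000
g=(B[...,1]>B[...,2]*1.3)&(B[...,1]>B[...,0]*1.2)&(Z>32)&(Z<45)
for lo in(0,10,20,28):
    m=g&(P[...,1]>lo)&(P[...,1]<lo+6)&(abs(P[...,0])<60); q=P[m][:,0]; print(lo,len(q),np.percentile(q,[0,1,99,100]).round(1) if len(q) else "")
o=np.zeros((420,800,3),np.uint8);o[:,:400]=cv2.resize(f[170:310,220:480],(400,215))[:0].sum() if 0 else 0
o=np.hstack([cv2.resize(f[160:310,220:480],(520,300)),cv2.resize(t["frame"][150:250,240:320],(240,300))]);cv2.imwrite("pics/c5.png",o)
print(s["tcp_pos"],s["ft_force"])
E
```

```text
0 872 [-30.7 -30.1  37.1  38. ]
10 999 [-31.3 -30.7  37.   37.7]
20 1065 [-31.4 -30.8  36.7  37.8]
28 1102 [-31.4 -30.8  36.6  37.5]
[ 0.5793015  -0.00858822  0.02001967] [ 0.30984895 -0.50907067  0.4513685 ]
```

View pics/c5.png

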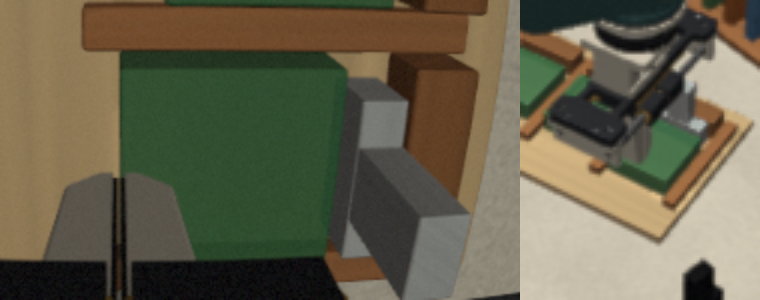

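```bash
python3 - <<'E'
from w import *
s,c,W=wrist();B=c["frame"].astype(int)
a=.282; R=np.array([[np.cos(a),np.sin(a)],[-np.sin(a),np.cos(a)]])
P=(W[...,:2]-[.611,-.0005])@R.T*1000; Z=W[...,2]*1000
for r in(240,246,250,255,265,280):
    print(r,[(u,*P[r,u].round(0),Z[r,u].round(0)) for u in(255,262,270,275,285,290,297,305,312)])
m=(B[...,1]>B[...,2]*1.3)&(Z>32)&(Z<45)&(abs(P[...,0])<25); q=P[m][:,1];q=q[q<45];print("tile y",q.min(),q.max())
print((s["tcp_pos"][:2]-[.611,-.0005])@R.T*1000)
E
```

```text
240 [(255, np.float64(-49.0), np.float64(-4.0), np.float64(11.0)), (262, np.float64(-44.0), np.float64(-4.0), np.float64(10.0)), (270, np.float64(-38.0), np.float64(-3.0), np.float64(11.0)), (275, np.float64(-35.0), np.float64(-4.0), np.float64(10.0)), (285, np.float64(-28.0), np.float64(7.0), np.float64(36.0)), (290, np.float64(-25.0), np.float64(8.0), np.float64(37.0)), (297, np.float64(-21.0), np.float64(8.0), np.float64(37.0)), (305, np.float64(-16.0), np.float64(7.0), np.float64(36.0)), (312, np.float64(-12.0), np.float64(7.0), np.float64(36.0))]
246 [(255, np.float64(-49.0), np.float64(-8.0), np.float64(10.0)), (262, np.float64(-44.0), np.float64(-8.0), np.float64(11.0)), (270, np.float64(-38.0), np.float64(-8.0), np.float64(11.0)), (275, np.float64(-34.0), np.float64(10.0), np.float64(52.0)), (285, np.float64(-29.0), np.float64(11.0), np.float64(53.0)), (290, np.float64(-25.0), np.float64(3.0), np.float64(36.0)), (297, np.float64(-21.0), np.float64(3.0), np.float64(36.0)), (305, np.float64(-16.0), np.float64(3.0), np.float64(36.0)), (312, np.float64(-12.0), np.float64(3.0), np
[... 1640 characters left out ...]
, (312, np.float64(-11.0), np.float64(-10.0), np.float64(37.0))]
280 [(255, np.float64(-43.0), np.float64(10.0), np.float64(90.0)), (262, np.float64(-40.0), np.float64(10.0), np.float64(90.0)), (270, np.float64(-36.0), np.float64(10.0), np.float64(90.0)), (275, np.float64(-34.0), np.float64(10.0), np.float64(89.0)), (285, np.float64(-29.0), np.float64(10.0), np.float64(90.0)), (290, np.float64(-27.0), np.float64(10.0), np.float64(89.0)), (297, np.float64(-24.0), np.float64(11.0), np.float64(91.0)), (305, np.float64(-20.0), np.float64(10.0), np.float64(90.0)), (312, np.float64(-17.0), np.float64(10.0), np.float64(89.0))]
tile y -29.44081205739933 36.819802183808925
[-32.80969201   1.0470159 ]
```

```bash
python3 - <<'E'
from w import *
c=capture("side"); v,u=np.mgrid[:420,:560]; z=c["z_map"];K=c["K"]
W=(np.stack([(u-K[0,2])/K[0,0]*z,(v-K[1,2])/K[1,1]*z,z],-1)-c["t"])@c["R"]
a=.282; R=np.array([[np.cos(a),np.sin(a)],[-np.sin(a),np.cos(a)]])
P=(W[...,:2]-[.611,-.0005])@R.T*1000; Z=W[...,2]*1000
B=c["frame"].astype(int); g=B[...,1]>B[...,2]*1.3
m=(Z>14)&(Z<100)&(abs(P[...,1])<20)&(P[...,0]>-60)&(P[...,0]<0)&~g
for lo in range(14,100,8):
    k=m&(Z>=lo)&(Z<lo+8)
    if k.any(): print(lo,k.sum(),P[k].min(0).round(0),P[k].max(0).round(0),"px",u[k].mean().round(),v[k].mean().round())
k=g&(Z>33)&(Z<42)&(abs(P[...,1])<32)&(abs(P[...,0])<60);print("tile",k.sum(),np.percentile(P[k],[0,2,98,100],axis=0).round(1).tolist())
E
```

```text
14 24 [-60. -19.] [-30.  20.] px 277.0 212.0
22 1 [-37.  13.] [-37.  13.] px 274.0 208.0
30 1 [-34.  18.] [-34.  18.] px 273.0 205.0
46 2 [-36.  -8.] [-24.  -7.] px 281.0 202.0
54 9 [-45.  -8.] [-25.  -3.] px 280.0 202.0
62 17 [-49.  -8.] [-18.   6.] px 279.0 200.0
70 14 [-50. -10.] [-19.   6.] px 278.0 200.0
78 20 [-52. -11.] [-19.   2.] px 279.0 197.0
86 17 [-50. -10.] [-22.   1.] px 279.0 196.0
94 4 [-50.  -9.] [-38.  -5.] px 278.0 196.0
tile 219 [[-35.2, -31.9], [-32.5, -30.9], [35.9, 15.4], [38.5, 19.2]]
```

The fingers really end about 29 mm above the reported TCP: both clouds put the tips at z≈48 mm while the TCP reads 20 mm, and there was no contact over the tile. I'll back off, turn 90° so the body stays clear of the spacer, and go lower.

Emit:
apply_moves(steps="-1.2 -0.35 1 0 0;-1.2 -0.35 1 0 0;-1.2 -0.35 0 0 0;-0.3 -0.1 0 0 0;0 0 0 0 0")

```text
time_s: 13.45
tcp_pos: [0.5398, -0.0203, 0.0397]
eef_rot: [-1.886, -2.513, 0.0]
ft_force: [0.2, -0.1, -1.3]
width: 0.005
grip_force: 0.0
```

```bash
python3 -c "
from h import *
s=ctrl.read_state();print(s['joints'].round(2),s['tcp_pos'])"
```

```text
[-0.08 -0.1   1.9   0.    1.34 -0.37] [ 0.539847   -0.02026217  0.03974378]
```

Emit:
apply_moves(steps="0 0 0 0.145 0;0 0 0 0.145 0;0 0 0 0.145 0;0 0 0 0.145 0;0 0 0 0.145 0")

```text
time_s: 13.95
tcp_pos: [0.5404, -0.02, 0.0394]
eef_rot: [-0.862, -3.02, 0.0]
ft_force: [-0.4, 0.1, 0.2]
width: 0.003
grip_force: 0.0
```

Emit:
apply_moves(steps="0 0 0 0.145 0;0 0 0 0.145 0;0 0 0 0.145 0;0 0 0 0.145 0;0 0 0 0.145 0")

```text
time_s: 14.45
tcp_pos: [0.5404, -0.02, 0.0395]
eef_rot: [0.265, -3.13, -0.0]
ft_force: [0.0, 0.9, -0.0]
width: 0.008
grip_force: 0.0
```

Emit:
apply_moves(steps="0 0 0 0.12 0;0 0 -1 0 0;0 0 -1 0 0;0 0 -1 0 0;0 0 0 0 0")

```text
time_s: 14.95
tcp_pos: [0.5391, -0.02, 0.0077]
eef_rot: [0.439, -3.108, -0.001]
ft_force: [1.0, -0.3, -0.2]
width: 0.006
grip_force: 0.0
```

```bash
python3 - <<'E'
from w import *
s,_,_=0,0,0
c=capture("side"); s=ctrl.read_state(); v,u=np.mgrid[:420,:560]; z=c["z_map"];K=c["K"]
W=(np.stack([(u-K[0,2])/K[0,0]*z,(v-K[1,2])/K[1,1]*z,z],-1)-c["t"])@c["R"]
a=.282; R=np.array([[np.cos(a),np.sin(a)],[-np.sin(a),np.cos(a)]])
P=(W[...,:2]-[.611,-.0005])@R.T*1000; Z=W[...,2]*1000
B=c["frame"].astype(int); g=B[...,1]>B[...,2]*1.3
print(s["tcp_pos"],s["eef_rot"],(s["tcp_pos"][:2]-[.611,-.0005])@R.T*1000)
m=(abs(P[...,1])<110)&(P[...,0]>-120)&(P[...,0]<-37)&~g
for lo in range(20,200,8):
    k=m&(Z>=lo)&(Z<lo+8)
    if k.any(): print(lo,k.sum(),P[k].min(0).round(0),P[k].max(0).round(0))
cv2.imwrite("pics/c6.png",cv2.resize(c["frame"][130:260,200:360],(640,520)))
E
```

```text
[ 0.53961742 -0.02005953  0.00884408] [ 4.40230862e-01 -3.10875843e+00 -6.56338846e-04] [-74.0059972    1.07720193]
20 13 [-46. -49.] [-39.  48.]
36 4 [-83.  -3.] [-81.   8.]
44 18 [-85. -14.] [-64.  15.]
52 18 [-85. -14.] [-66.  15.]
60 27 [-85. -15.] [-66.  15.]
68 19 [-84. -14.] [-67.  13.]
76 23 [-84. -16.] [-70.  18.]
84 21 [-84. -17.] [-71.  16.]
92 9 [-86. -17.] [-76.  11.]
100 3 [-84. -17.] [-81. -15.]
116 8 [-106.  -84.] [-42.  89.]
124 54 [-109.  -86.] [-44.  82.]
132 102 [-112.  -87.] [-44.  85.]
140 162 [-111.  -90.] [-46.  92.]
148 124 [-112.  -92.] [-40.  90.]
156 167 [-112.  -94.] [-41.  90.]
164 465 [-110.  -94.] [-37.  93.]
172 62 [-99. -41.] [-54.  17.]
180 52 [-99. -42.] [-54.  18.]
188 22 [-99. -41.] [-54.   9.]
196 25 [-107.  -41.] [-55. -13.]
```

View pics/c6.png

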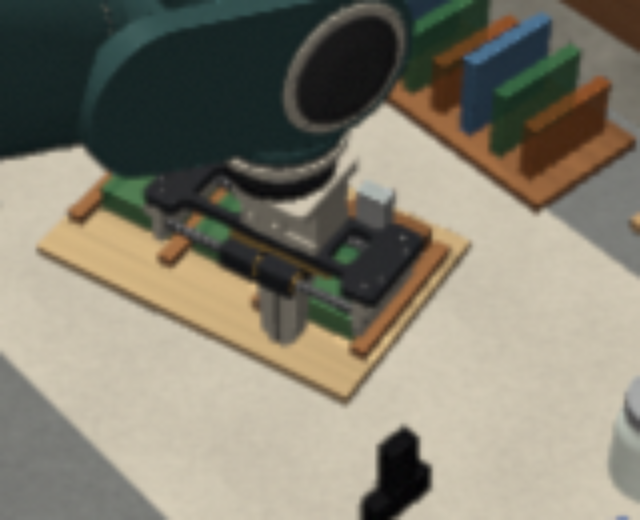

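Side view: closed fingers at about (282,320), centred behind the wide tile, with tips still at z≈39 mm. Lower by 1.8 cm and push.

Emit:
apply_moves(steps="0 0 -0.8 0 0;0 0 -0.6 0 0;0 0 -0.4 0 0;0 0 0 0 0")

```text
time_s: 15.4
tcp_pos: [0.5399, -0.0201, -0.0087]
eef_rot: [0.442, -3.109, -0.0]
ft_force: [-0.2, -0.1, -1.0]
width: 0.007
grip_force: 0.0
```

Emit:
apply_moves(steps="0.5 0.145 0 0 0;0.5 0.145 0 0 0;0.5 0.145 0 0 0;0.3 0.087 0 0 0;0 0 0 0 0")

```text
time_s: 15.9
tcp_pos: [0.5586, -0.0148, -0.008]
eef_rot: [-0.443, 3.11, 0.0]
ft_force: [0.5, -0.2, 0.1]
width: 0.0
grip_force: 0.0
```

Emit:
apply_moves(steps="0.2 0.058 0 0 0;0.2 0.058 0 0 0;0.2 0.058 0 0 0;0.2 0.058 0 0 0;0 0 0 0 0")

```text
time_s: 16.4
tcp_pos: [0.5664, -0.0126, -0.0079]
eef_rot: [-0.443, 3.11, -0.0]
ft_force: [0.4, 0.1, 0.0]
width: 0.002
grip_force: 0.0
```

Emit:
apply_moves(steps="0.1 0.029 0 0 0;0.1 0.029 0 0 0;0.1 0.029 0 0 0;0.1 0.029 0 0 0")

```text
time_s: 16.8
tcp_pos: [0.5703, -0.0114, -0.0079]
eef_rot: [-0.443, 3.11, -0.0]
ft_force: [0.5, -0.3, 0.3]
width: 0.003
grip_force: 0.0
```

Emit:
apply_moves(steps="0.1 0.029 0 0 0;0.1 0.029 0 0 0;0.1 0.029 0 0 0")

```text
time_s: 17.1
tcp_pos: [0.5732, -0.0106, -0.008]
eef_rot: [0.442, -3.11, 0.0]
ft_force: [-1.8, -1.0, 1.4]
width: 0.008
grip_force: 1.3
```

Contact (−2 N). Push on slowly.

Emit:
apply_moves(steps="0.1 0.029 0 0 0;0.1 0.029 0 0 0;0.1 0.029 0 0 0;0.1 0.029 0 0 0")

```text
time_s: 17.5
tcp_pos: [0.5772, -0.0094, -0.008]
eef_rot: [0.443, -3.11, 0.0]
ft_force: [-3.7, -0.9, 2.1]
width: 0.004
grip_force: 1.9
```

Emit:
apply_moves(steps="0.1 0.029 0 0 0;0.1 0.029 0 0 0")

```text
time_s: 17.7
tcp_pos: [0.5778, -0.0093, -0.008]
eef_rot: [0.442, -3.107, 0.001]
ft_force: [-23.9, -6.3, 15.7]
width: 0.003
grip_force: 12.4
```

Emit:
apply_moves(steps="0.05 0.0145 0 0 0;0.05 0.0145 0 0 0")

```text
time_s: 17.9
tcp_pos: [0.5778, -0.0093, -0.008]
eef_rot: [0.442, -3.104, 0.001]
ft_force: [-31.0, -7.7, 19.7]
width: 0.005
grip_force: 16.0
```

Emit:
apply_moves(steps="-0.1 -0.029 0 0 0;-0.1 -0.029 0 0 0;0 0 0 0 0")

```text
time_s: 18.2
tcp_pos: [0.5778, -0.0093, -0.008]
eef_rot: [0.442, -3.109, 0.0]
ft_force: [-7.7, -2.8, 4.8]
width: 0.008
grip_force: 4.0
```

```bash
python3 - <<'E'
from w import *
a=.282; R=np.array([[np.cos(a),np.sin(a)],[-np.sin(a),np.cos(a)]])
for n in("side","top"):
    c=capture(n); v,u=np.mgrid[:420,:560]; z=c["z_map"];K=c["K"]
    W=(np.stack([(u-K[0,2])/K[0,0]*z,(v-K[1,2])/K[1,1]*z,z],-1)-c["t"])@c["R"]
    P=(W[...,:2]-[.611,-.0005])@R.T*1000; Z=W[...,2]*1000
    B=c["frame"].astype(int); g=B[...,1]>B[...,2]*1.3
    k=g&(Z>31)&(Z<45)&(abs(P[...,1])<38)&(abs(P[...,0])<60);q=P[k]
    if k.sum()>20:
        print(n,"tile",k.sum(),np.percentile(q,[0,2,98,100],axis=0).round(1).tolist(), "rect",cv2.minAreaRect(q.astype(np.float32)))
        A=np.c_[q,np.ones(len(q))]; print("plane slope",np.linalg.lstsq(A,Z[k],rcond=None)[0].round(3))
    s=(~g)&(Z>44)&(Z<95)&(abs(P[...,1])<32)&(P[...,0]>30)&(P[...,0]<75)&(B.min(-1)>60)
    for lo,hi in((44,60),(60,75),(75,95)):
        k=s&(Z>lo)&(Z<hi)
        if k.any(): print(n,"tab",lo,k.sum(),np.percentile(P[k],[2,50,98],axis=0).round(1).tolist())
    if n=="side": cv2.imwrite("pics/c7.png",cv2.resize(c["frame"][130:260,200:360],(640,520)))
E
```

```text
side tile 93 [[-26.7, -35.5], [-26.4, -34.7], [26.0, 1.9], [29.9, 4.5]] rect ((-0.02840423583984375, -17.185001373291016), (60.4937858581543, 30.26575469970703), 32.01844024658203)
plane slope [-8.0000e-03  3.0000e-02  3.6001e+01]
side tab 44 10 [[42.6, -12.9], [43.5, -6.7], [46.8, -2.0]]
side tab 75 19 [[43.4, -13.9], [55.6, -9.0], [59.5, 2.1]]
```

View pics/c7.png

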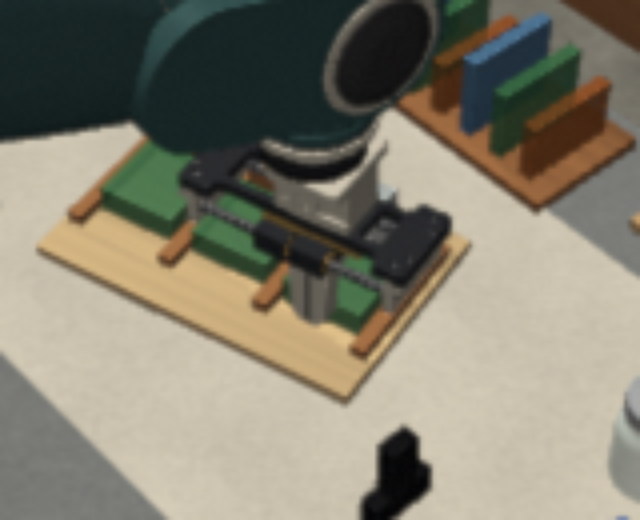

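The side view shows the tile flat (it moved about 8 mm), and the tab is upright against the stop, its far face matching the stop face within a millimetre or two. I'll set the push to about 10 N and settle.

Emit:
apply_moves(steps="0.04 0.012 0 0 0;0 0 0 0 0;0 0 0 0 0;0 0 0 0 0;0 0 0 0 0")

```text
time_s: 18.8
tcp_pos: [0.5778, -0.0093, -0.008]
eef_rot: [0.442, -3.108, 0.0]
ft_force: [-11.4, -4.3, 7.6]
width: 0.008
grip_force: 6.3
```

```bash
python3 -c "
from h import *
print(ctrl.finish_job())"
```

```text
the job is handed in; nothing more can be done
None
```

The spacer is standing upright in the wide gap and let go. I pushed that tile until stop, spacer and tile closed up, and handed the job in still pressing at about 12 N. The judge's result was not shown.

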